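# Trip test of the tea counter's safety switch

### The arm

A 7-joint arm with a two-finger parallel gripper is mounted at the origin on the work surface. World frame = base frame: x ahead of the robot, y to its left, z up, the work surface at z = 0. Lengths are in m, angles in rad, forces in N, time in s.
With the tool pointing down it reaches from about 0.375 to 0.925 m from the base axis. Payload 3.1 kg.
Tool frame: the origin (TCP) lies between the finger pads; the fingertips stand 19 mm ahead of it and the grasp point (between the pads) is the TCP; z points along the fingers, y is the direction in which the jaws open and shut (so a half turn about z gives the same grasp; the last joint's range is limited). The gripper opens to 85 mm and grips with 20 to 120 N. Pads are 22 mm wide; open, the fingers measure 114 mm over their backs; the gripper's body (76 mm by 85 mm) begins 54 mm behind the grasp point. The pads swing forward as they close: fully open they stand 13 mm farther back than shut.
Start: joints at [-1.356, 0.383, 0.044, 1.598, -0.018, 1.161, -0.05], TCP at [0.2, 0.618, 0.25] pointing down, gripper open.
Joint ranges: [-2.61, 2.61], [-0.41, 2.15], [-1.48, 1.57], [0, 2.5], [-1.57, 4.71], [0.05, 1.97], [-2.85, 2.85]. Speed limits (rad/s): [2.79, 2.79, 3.14, 3.14, 3.14, 3.14, 3.14].

### API

Orientations are given as a unit quaternion [x, y, z, w].
In Python, from bench import move_ptp, movel, move_j, move_gripper, pause, inverse_kinematics, read_camera, camera_params, MotionError, sign_off, look_for, tip_of, read_time_s, read_qpos, read_joint_vel, read_effort, read_eef_pos, read_tcp_rot, read_ft_force, read_ft_torque, read_finger_gap gives the robot as it stands. Calls block until the motion is done:
- move_ptp(position, orientation): joint-space move of the TCP to a pose.
- movel(position, orientation=None, speed=0.15): straight line of the TCP; orientation=None keeps the orientation; speed is the mean speed in m/s.
- move_j(angles): joint-space move.
- move_gripper(opening, effort=None): finger opening in m; effort is the grip in N (None keeps the last); returns when the fingers have stopped.
- pause(seconds).
- inverse_kinematics(position, orientation): joint angles nearest the present ones, or None.
- read_camera(name): name is "scene" or "top" or "wrist"; returns the picture (400x640x3 uint8, red, green, blue); there is no depth.
- camera_params(name): a dict with "K" (3x3 intrinsics, pixels), "camera_from_world" (4x4, takes a point from world to camera coordinates). Camera axes: x right, y down, z forward; pixel columns grow to the right and rows downward; lengths in m; the calibration is good to about 2 mm. A picture is of the moment at which its call begins: read the wrist's pose just before it. camera_params takes no time and is no camera call; for the wrist camera it gives the pose at the moment of the call.
A pose or a line that the arm cannot do raises MotionError and nothing moves.
- sign_off(): hands the job in, once; it reports no verdict.
Trained networks look in the newest picture that a camera, given by its name, has taken for a name from the list of things; names that differ only in an ending like _2 or _b are one class to them, and where a whole thing is asked for, a point or a joint stands for the part that bears it (a point fixed in the world has none). Each returns a list of dicts, best first, with "confidence" (0 to 1); they miss things now and then, are a little off and sometimes report something else, mostly with a low value. They report only what shows in the picture. A call takes as long as a camera call. They do not tell look-alikes from the thing itself.
- look_for(camera, name): "at" ([column, row] in pixels, amid what is visible of it).
- tip_of(camera, name): "at" ([column, row] in pixels: a listed point, or the origin of a listed thing).
Readings, each from a call of its own:
- read_time_s(): time.
- read_qpos(): joint angles.
- read_joint_vel(): joint speeds.
- read_effort(): joint torques, N m.
- read_eef_pos(): TCP position.
- read_tcp_rot(): TCP orientation.
- read_ft_force(): force on the tool from outside, world axes, zero at the start.
- read_ft_torque(): the same for the moment, N m.
- read_finger_gap(): finger opening in m.
Only numpy, scipy, OpenCV 4.12 (cv2) and the standard library are available. Lean on these libraries where they do the work, as an engineer would, in place of code of your own. Each camera call takes 0.05 s, during which the arm holds its last target. There are 200 camera calls.

### The job

Do the weekly safety-switch test on the tea counter: press the test button so that the lever drops, then lift the lever back up until it latches. Also wind the peak pointer on the leakage meter back to its zero stop with its knob, and leave the other things on the counter where they are.

Things in the scene. Friction and masses are not known exactly. Their poses are not given: they have to be found in the camera images.
- rcd: The safety switch (residual-current device): a fixed square box 150 x 150 mm, 75 mm high, grey with a white top. Origin at the centre of its underside; z up; its own -x side is the front, facing the robot more or less. It carries a round push button (right half seen from the front, own y = -40 mm) and a black lever with a T-bar (left half, own y = +35 mm).
- button_top (a point): Centre of the top face of the test button on the safety switch: a round black cap, 23 mm across, standing 12 mm above the white top inside a low 4 mm collar. At own x = -35, y = -40 mm of the box. Pressed straight down.
- test_button (a joint): Travel of the test button in m: 0 = out, 0.008 = fully down. Spring return, about 1 N at the start and 3.5 N fully down. The lever is let go at about 4 mm; while the lever is re-latching the button dips and springs back by itself.
- trip_lever (a joint): Lever angle in rad: 0 = latched up (0.1 rad past vertical, leaning away from the front), 0.9 = dropped (leaning 0.8 rad towards the front, own -x). A spring pulls it down (about 1.5 N at the bar; up to 3 N in the last part of the lift, where it pushes past the latch). It latches when lifted to 0 or just past it (hard stop at -0.15) and then rests at 0; not latched, it drops again.
- lever_hinge (a point): Hinge of the lever, fixed to the safety switch, 70 mm above the counter (5 mm under the white top), at own x = +10, y = +35 mm; the hinge axis is the box's own y.
- lever_bar (a point): Centre of the lever's T-bar: a black round bar 16 mm thick and 30 mm long, lying along the box's own y at the end of a 9 x 10 mm shank, 60 mm from the hinge. At lever angle q it lies 60 mm * sin(0.1 - q) along the box's own +x and 60 mm * cos(0.1 - q) above the hinge. Up: about 130 mm above the counter; dropped: about 112 mm (37 mm above the white top), 43 mm in front of the hinge.
- meter: The leakage meter: a fixed grey box 130 x 130 mm, 55 mm high, with a white round dial on top (118 mm across, black tick marks) and the reset knob in the middle of it. Origin at the centre of its underside; z up; own -x side is the front, own +y its left seen from the front. A 5 mm steel stop pin, 7 mm high, stands on the dial at the zero mark (left, own +y, 43 mm from the centre).
- knob_grip (a point): On the axis of the reset knob, at the height to grip, 79 mm above the counter (24 mm above the dial). The knob is a black upright bar, 40 mm long, 14 mm thick and reaching from 4 to 34 mm above the dial, with a thin low pointer sticking out at one end (46 mm from the axis, 3 mm high) and a white line on top at that end. The axis is the middle of the dial.
- peak_knob (a joint): Angle of the reset knob and its peak pointer in rad: 0 = against the zero stop, pointer towards the meter's own +y (left); grows clockwise seen from above (1.57 = pointer towards own +x, away from the front), up to 2.6. Turn it anticlockwise to zero. Friction 0.04 Nm; it stays where it is left.
- paper_cup: Bystander: open paper cup, 82 mm across, 95 mm high, between the two boxes, the farther cup. Origin at the centre of its underside.
- shaker: Bystander: open steel shaker cup, 84 mm across, 100 mm high, between the two boxes, the nearer cup. Origin at the centre of its underside.
- spoon: Bystander: steel spoon, 200 mm, lying across in front on the left. Origin at the middle of its length, on its underside.
- syrup_jar: Bystander: amber jar, 76 mm across, 110 mm high, on the right. Origin at the centre of its underside.
- tea_can: Bystander: aluminium can, 80 mm across, 110 mm high, on the left. Origin at the centre of its underside.
- brush: Bystander: brush, 200 mm, lying across in front on the right. Origin at the middle of its length, on its underside.
Mind the look-alikes: they are no part of the job. What is shaped like the rcd but blue is not meant.

How it is judged:
On the way, in this order (a step that is already met when the one before it is completed fails the run):
1. the test button is pressed (more than 2.5 mm) (value of joint test_button above 0.0025 m), for 0.01 s.
2. the lever has dropped (beyond 0.7 rad) (value of joint trip_lever above 0.7 rad), for 0.1 s.
At the end, for the whole second after the job is handed in: The lever is latched up (within 0.1 rad of 0), the test button is out again (within 1.5 mm), and the peak knob is at its zero stop (within 0.1 rad) (value of joint trip_lever between -0.1 and 0.1 rad and value of joint test_button below 0.0015 m and value of joint peak_knob below 0.1 rad); the robot touches nothing.
It fails at once if a bystander (cup, shaker, spoon, jar, can, brush) is shifted by more than 50 mm (distance of any of paper_cup, shaker, spoon, syrup_jar, tea_can, brush from where it was at the start of the episode above 0.05 m).
It also fails if it takes over 61 s, if anything falls off the work surface, if the arm or the gripper's body presses on something with over 40 N, if the wrist force passes 120 N, or if a joint passes its speed limit or range.

## Working session

There is one attempt and no reset: what is moved stays moved. The work goes in short steps, each a Python script; the robot and the scene stay as the last script left them, time stands still between calls to the robot, and variables do not carry over. Pictures are saved under pics/ and viewed, about 8 in all and at most 12, crops included, and the job is handed in when it is done.

```bash
mkdir -p pics; python3 - <<'E'
from bench import *
import cv2,numpy as np
for c in ["scene","top"]:
    im=read_camera(c); cv2.imwrite(f"pics/{c}0.png",cv2.cvtColor(im,cv2.COLOR_RGB2BGR))
    for n in ["rcd","button_top","lever_hinge","lever_bar","meter","knob_grip","paper_cup","shaker","spoon","syrup_jar","tea_can","brush"]:
        print(c,n,[(np.round(d["at"]).tolist(),round(d["confidence"],2)) for d in tip_of(c,n)][:4])
    p=camera_params(c); print(p["K"],np.round(p["camera_from_world"],3).tolist())
print(read_time_s(),read_tcp_rot(),read_eef_pos())
E
```

```text
scene rcd [([317.0, 267.0], 0.84), ([468.0, 257.0], 0.72), ([450.0, 357.0], 0.64)]
scene button_top [([323.0, 244.0], 0.63), ([456.0, 322.0], 0.53), ([466.0, 228.0], 0.36)]
scene lever_hinge [([464.0, 357.0], 0.94), ([317.0, 273.0], 0.76), ([479.0, 255.0], 0.62)]
scene lever_bar [([317.0, 262.0], 0.53), ([483.0, 249.0], 0.44)]
scene meter [([229.0, 199.0], 0.74)]
scene knob_grip [([227.0, 184.0], 0.66)]
scene paper_cup [([272.0, 235.0], 0.87)]
scene shaker [([308.0, 200.0], 0.75)]
scene spoon [([384.0, 229.0], 0.58)]
scene syrup_jar [([197.0, 156.0], 0.74)]
scene tea_can [([407.0, 288.0], 0.81), ([227.0, 199.0], 0.66), ([226.0, 183.0], 0.57)]
scene brush [([275.0, 156.0], 0.63)]
[[461.27052782   0.         322.32251106]
 [  0.         461.27052782 204.77245875]
 [  0.           0.           1.        ]] [[-0.647, 0.762, -0.01, 0.232], [0.628, 0.525, -0.574, -0.273], [-0.432, -0.378, -0.819, 1.728], [0.0, 0.0, 0.0, 1.0]]
top rcd [([159.0, 171.0], 0.78), ([197.0, 260.0], 0.64)]
top button_top [([302.0, 172.0], 0.5), ([156.0, 182.0], 0.4)]
top lever_hinge [([174.0, 252.0], 0.9), ([142.0, 161.0], 0.82), ([284.0, 147.0], 0.66)]
top lever_bar [([271.0, 233.0], 0.73), ([134.0, 161.0], 0.64), ([279.0, 144.0], 0.56), ([170.0, 254.0], 0.53)]
top meter [([416.0, 166.0], 0.86)]
top knob_grip [([420.0, 160.0], 0.53)]
top paper_cup [([350.0, 160.0], 0.87)]
top shaker [([348.0, 210.0], 0.94)]
top spoon [([271.0, 233.0], 0.64)]
top syrup_jar [([480.0, 176.0], 0.98), ([283.0, 140.0], 0.16)]
top tea_can [([218.0, 192.0], 0.85)]
top brush [([422.0, 230.0], 0.63)]
[[502.93329097   0.         324.60055631]
 [  0.         502.93329097 201.07566254]
 [  0.           0.           1.        ]] [[-0.01, -1.0, 0.014, 0.08], [-0.997, 0.008, -0.082, 0.454], [0.082, -0.015, -0.997, 1.618], [0.0, 0.0, 0.0, 1.0]]
1.3 [ 1.55765787e-01  9.87794016e-01 -1.68401400e-05 -2.32210479e-05] [0.19999866 0.61847214 0.25024656]
```

```bash
python3 - <<'E'
import cv2
a=cv2.imread("pics/top0.png")[110:290,100:540]
a=cv2.resize(a,None,fx=1.8,fy=1.8,interpolation=cv2.INTER_CUBIC)
cv2.imwrite("pics/topc.png",a)
E
```

```text
(no output)
```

View pics/scene0.png

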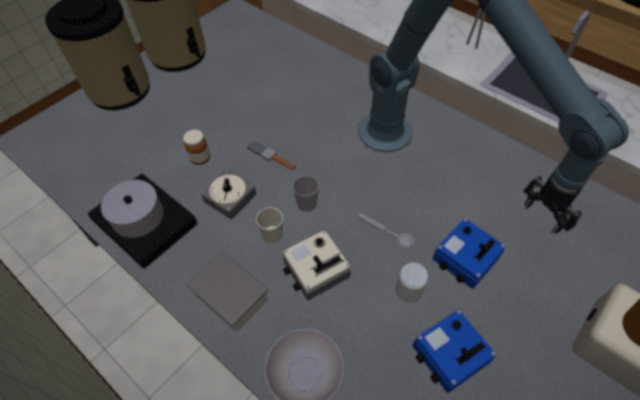

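View pics/topc.png

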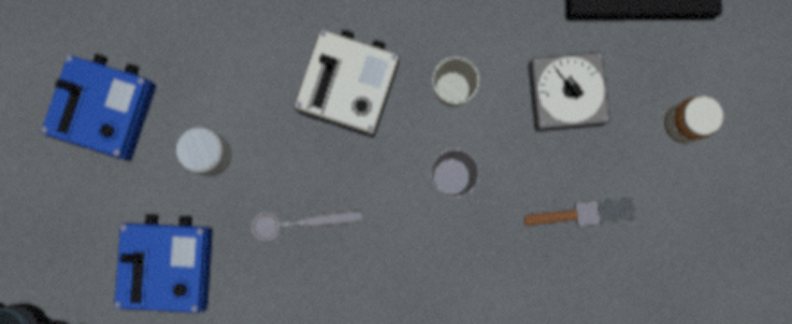

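The top view shows three look-alikes for the rcd. The white-topped box is at top px (292,156) and its button at (301,169). The blue ones are at (154,170) and (190,258), and are ruled out by colour. The meter is at (417,160), with its pointer up-left. The black lever has its T-bar at the back, so it is latched.

Next I'll estimate the pose and take a close look with the wrist camera.

```bash
cat > h.py <<'E'
from bench import *
import cv2,numpy as np
def ray(c,uv,z,P=None):
    P=P or camera_params(c); T=np.array(P["camera_from_world"]); R,t=T[:3,:3],T[:3,3]
    d=R.T@np.linalg.solve(P["K"],[uv[0],uv[1],1.]); o=-R.T@t
    return (o+d*(z-o[2])/d[2])
def proj(P,p):
    T=np.array(P["camera_from_world"]); q=P["K"]@(T[:3,:3]@np.asarray(p)+T[:3,3]); return q[:2]/q[2]
def quat(phi):  # tool down, jaw axis (tool y) at world angle phi
    a=(phi+np.pi/2)/2; return [np.cos(a),np.sin(a),0,0]
def snap(c,name):
    P=camera_params(c); im=read_camera(c); cv2.imwrite(f"pics/{name}.png",cv2.cvtColor(im,cv2.COLOR_RGB2BGR)); return P,im
E
python3 - <<'E'
from h import *
f=lambda u,v:(u/1.8+100,v/1.8+110)
C=np.array([ray("top",f(*p),.075) for p in [(325,30),(398,55),(372,135),(297,108)]])
print(C.round(3)); c=C.mean(0); x=(C[0]+C[1]-C[2]-C[3]); print("rcd",c,np.degrees(np.arctan2(x[1],x[0])), np.linalg.norm(x)/2)
print("button",ray("top",f(362,106),.087))
m=ray("top",f(572,89),.085); print("meter",m, "ptr",ray("top",f(556,68),.058))
D=np.array([ray("top",f(*p),.055) for p in [(530,55),(603,53),(608,124),(535,129)]]);print(D.round(3),D.mean(0))
for c_ in ["paper_cup","shaker"]: pass
print(np.round(ray("top",(350,160),0),3),np.round(ray("top",(348,210),0),3))
P=camera_params("wrist");T=np.array(P["camera_from_world"]);print(P["K"],"cam in world",-T[:3,:3].T@T[:3,3],"fwd",T[2,:3])
yaw=np.arctan2(x[1],x[0])
for ph in [yaw+np.pi/2,yaw-np.pi/2]:
    print(inverse_kinematics([c[0],c[1],.3],quat(ph)))
for ph in [0,np.pi/2,np.pi,-np.pi/2,.8]:
    print(inverse_kinematics([m[0],m[1],.3],quat(ph)))
E
```

```text
[[0.688 0.215 0.075]
 [0.642 0.086 0.075]
 [0.501 0.133 0.075]
 [0.55  0.264 0.075]]
rcd [0.59514853 0.17444354 0.075     ] -18.941072654720784 0.14785234064595612
button [0.55041778 0.14979968 0.087     ]
meter [ 0.57793927 -0.21741984  0.085     ] ptr [ 0.62040638 -0.19525285  0.058     ]
[[ 0.645 -0.15   0.055]
 [ 0.648 -0.281  0.055]
 [ 0.52  -0.286  0.055]
 [ 0.512 -0.156  0.055]] [ 0.58088945 -0.21813839  0.055     ]
[ 0.592 -0.009  0.   ] [ 0.426 -0.001  0.   ]
[[275.62249296   0.         317.898176  ]
 [  0.         275.62249296 200.48736811]
 [  0.           0.           1.        ]] cam in world [0.13616971 0.63899481 0.37439893] fwd [ 0.25465094 -0.08243802 -0.96351278]
[-0.69989514  0.30233889  0.42943925  1.63404038 -0.13173568  1.23395076
  0.99621759]
[-1.28124542  0.66915116  1.38063912  1.65681285 -0.66841559  1.38553939
 -1.70803358]
[-0.47611468  0.42171684  1.00580417  1.65840567 -0.3706137   1.26804384
  0.60279216]
[-0.42284052  0.39063616  0.92188393  1.65649571 -0.32459772  1.25727206
  2.13517535]
[-0.64231679  0.66176605  1.38116245  1.66354495 -0.66175129  1.38126121
 -2.30606526]
[-0.53585853  0.46994605  1.11008198  1.66040706 -0.43627201  1.2866813
 -0.91386911]
[-0.45873508  0.41061287  0.97770511  1.65779512 -0.35458755  1.26407944
  1.38945521]
```

```bash
python3 - <<'E'
from h import *
t0=read_time_s()
yaw=np.radians(-18.9); q=quat(yaw+np.pi/2)
ux=np.array([np.cos(yaw),np.sin(yaw)])
p=np.array([.595,.1744])-.03*ux
move_ptp([p[0],p[1],.26],q); move_gripper(0.0)
P,im=snap("wrist","w1")
for n,z in [("button_top",.087),("lever_hinge",.07),("lever_bar",.13),("rcd",0)]:
    for d in tip_of("wrist",n)[:2]: print(n,np.round(d["at"]),round(d["confidence"],2),ray("wrist",d["at"],z,P).round(4))
import json; json.dump({k:np.array(P[k]).tolist() for k in P if k in("K","camera_from_world")},open("P1.json","w"))
print(t0,read_time_s(),read_eef_pos(),read_ft_force(),read_finger_gap())
E
```

```text
button_top [288. 184.] 0.88 [0.5532 0.1543 0.087 ]
lever_hinge [352. 218.] 0.8 [0.6196 0.2092 0.07  ]
lever_hinge [483.  42.] 0.26 [0.4818 0.3906 0.07  ]
lever_bar [360. 243.] 0.63 [0.6252 0.2086 0.13  ]
rcd [321. 192.] 0.82 [0.5943 0.1795 0.    ]
1.3 4.3583 [0.56663185 0.1841073  0.25998971] [ 0.41756792 -0.31827894  0.7530089 ] -0.0001239895908825809
```

View pics/w1.png

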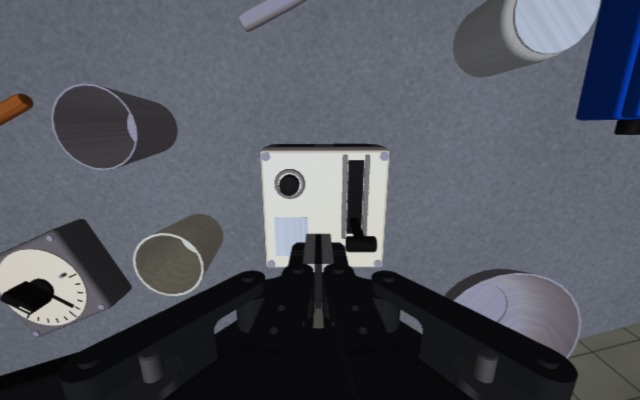

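The wrist close-up shows the white rcd with its button at (289,184) and its bar at (361,243). The button, hinge and bar agree on a centre near (0.599, 0.180) and a yaw of about -19.2°. Now I'll press the button.

```bash
python3 - <<'E'
from h import *
yaw=np.radians(-19.2); q=quat(yaw+np.pi/2)
b=[.553,.1535]
movel([*b,.125],q,speed=.25); f0=np.array(read_ft_force())
for z in [.109,.107,.106,.105,.104,.103,.102,.101,.1,.099,.098,.097,.096]:
    movel([*b,z],speed=.02); f=np.array(read_ft_force())-f0; print(z,f.round(2))
    if f[2]>3.2: break
pause(.2)
movel([*b,.17],speed=.2)
ux=np.array([np.cos(yaw),np.sin(yaw)]); p=np.array([.599,.18])-.04*ux
movel([p[0],p[1],.24],q,speed=.25)
P,im=snap("wrist","w2"); cv2.imwrite("pics/w2c.png",cv2.resize(cv2.cvtColor(im,cv2.COLOR_RGB2BGR)[110:310,220:440],None,fx=2,fy=2))
for n,z in [("button_top",.087),("lever_bar",.112)]:
    for d in tip_of("wrist",n)[:2]: print(n,np.round(d["at"]),round(d["confidence"],2),ray("wrist",d["at"],z,P).round(4))
print(read_time_s())
E
```

```text
0.109 [ 0.51 -0.09 -0.28]
0.107 [ 0.32 -0.34  0.23]
0.106 [ 0.16 -0.86  1.5 ]
0.105 [-1.09 -0.18  2.97]
0.104 [-0.33  0.01  2.25]
0.103 [ 0.65 -0.36  3.23]
button_top [279. 197.] 0.95 [0.5522 0.1532 0.087 ]
lever_bar [357. 261.] 0.6 [0.6354 0.2091 0.112 ]
8.575
```

View pics/w2c.png

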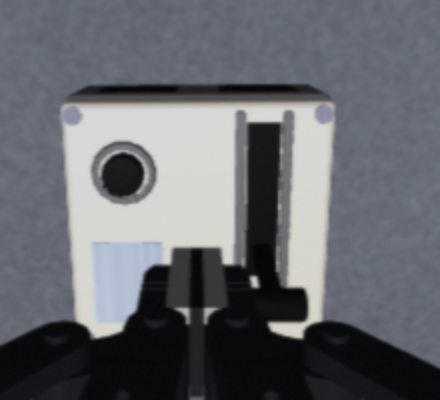

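The lever's bar is still at the back, at crop (280,305), so the press was too shallow. Contact came at about z = 0.1065. I'll press about 7 mm this time.

```bash
python3 - <<'E'
from h import *
yaw=np.radians(-19.2); q=quat(yaw+np.pi/2)
b=[.5525,.1535]
movel([*b,.125],q,speed=.25); f0=np.array(read_ft_force())
movel([*b,.108],speed=.1)
for z in [.104,.102,.101,.1,.099]:
    movel([*b,z],speed=.02); f=np.array(read_ft_force())-f0; print(z,f.round(2))
    if f[2]>8: break
pause(.3)
movel([*b,.17],speed=.2)
ux=np.array([np.cos(yaw),np.sin(yaw)]); p=np.array([.599,.18])-.04*ux
movel([p[0],p[1],.24],q,speed=.25)
P,im=snap("wrist","w3"); cv2.imwrite("pics/w3c.png",cv2.resize(cv2.cvtColor(im,cv2.COLOR_RGB2BGR)[110:310,220:440],None,fx=2,fy=2))
for n,z in [("button_top",.087),("lever_bar",.112)]:
    for d in tip_of("wrist",n)[:2]: print(n,np.round(d["at"]),round(d["confidence"],2),ray("wrist",d["at"],z,P).round(4))
print(read_time_s())
E
```

```text
0.104 [ 0.24  0.05 -0.29]
0.102 [-0.55  0.11  0.95]
0.101 [ 1.53 -0.61  1.67]
0.1 [ 0.28 -0.75  2.87]
0.099 [ 0.33 -0.29  2.01]
button_top [279. 197.] 0.93 [0.5527 0.153  0.087 ]
lever_bar [358. 205.] 0.61 [0.5792 0.2269 0.112 ]
12.3167
```

View pics/w3c.png

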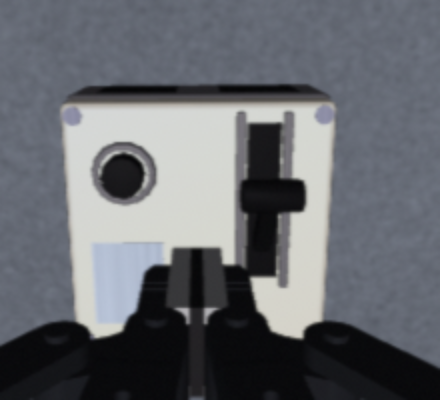

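The lever has dropped: the bar is now forward, at crop (272,196). Next I'll push it up along its arc with the closed fingers.

```bash
cat >> h.py <<'E'
yaw=np.radians(-19.2); c0=np.array([.599,.18])
R2=np.array([[np.cos(yaw),-np.sin(yaw)],[np.sin(yaw),np.cos(yaw)]])
def own(x,y,z): return [*(c0+R2@[x,y]),z]
E
python3 - <<'E'
from h import *
q=quat(yaw+np.pi/2)
Y=.036
movel(own(-.068,Y,.16),q,speed=.25); movel(own(-.068,Y,.119),speed=.15)
f0=np.array(read_ft_force())
for a in [.9,.75,.6,.45,.3,.15,.05,0,-.03,-.06,-.09,-.11]:
    bx=.010+.06*np.sin(.1-a); bz=.07+.06*np.cos(.1-a)
    movel(own(bx-.019,Y,bz+.007),speed=.06)
    f=np.array(read_ft_force())-f0; fx=R2.T@f[:2]; print(a,fx.round(2),f[2].round(2))
    if fx[0]<-9: break
pause(.15)
e=np.array(read_eef_pos()); 
movel([*(e[:2]-.05*R2[:,0]),e[2]],speed=.15)
p=own(-.05,0.,.24); movel(p,q,speed=.25)
P,im=snap("wrist","w4"); cv2.imwrite("pics/w4c.png",cv2.resize(cv2.cvtColor(im,cv2.COLOR_RGB2BGR)[110:310,220:440],None,fx=2,fy=2))
for n,z in [("button_top",.087),("lever_bar",.13)]:
    for d in tip_of("wrist",n)[:2]: print(n,np.round(d["at"]),round(d["confidence"],2),ray("wrist",d["at"],z,P).round(4))
print("expect",own(.016,.035,.13),read_time_s())
E
```

```text
0.9 [-1.03  1.01] 0.06
0.75 [-3.82  1.46] 3.08
0.6 [-2.35  1.34] 1.55
0.45 [-3.29  1.45] 0.91
0.3 [-2.83  1.69] 1.66
0.15 [-1.68  1.51] 0.12
0.05 [0.05 0.35] 0.17
0 [-0.06  0.33] -0.35
-0.03 [-1.97 -0.27] -0.62
-0.06 [-1.82 -0.75] 0.06
-0.09 [-1.29  0.77] 0.6
-0.11 [-1.71  0.05] 0.49
button_top [281. 207.] 0.77 [0.5561 0.1536 0.087 ]
lever_bar [355. 267.] 0.79 [0.6245 0.2079 0.13  ]
expect [np.float64(0.62562035455965), np.float64(0.2077913066104945), 0.13] 18.05
```

View pics/w4c.png

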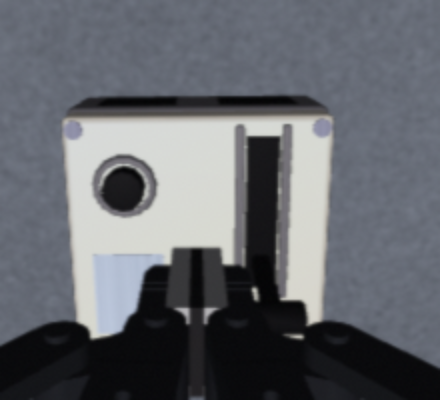

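The lever is latched. After release the bar stays at the back, at crop (283,316), within 1 mm of the expected place, and the button is out. Next is the meter.

```bash
python3 - <<'E'
from h import *
b=np.radians(28); q=quat(b-np.pi/2); m=np.array([.580,-.218]); p=m-.05*np.array([np.cos(b),np.sin(b)])
move_ptp([*p,.22],q); move_gripper(.04,30)
P,im=snap("wrist","w5"); cv2.imwrite("pics/w5c.png",cv2.cvtColor(im,cv2.COLOR_RGB2BGR)[60:360,120:520])
for n,z in [("knob_grip",.079),("meter",0)]:
    for d in tip_of("wrist",n)[:2]: print(n,np.round(d["at"]),round(d["confidence"],2),ray("wrist",d["at"],z,P).round(4))
import json; json.dump({k:np.array(P[k]).tolist() for k in ("K","camera_from_world")},open("P5.json","w"))
print("predicted top",proj(P,[*m,.089]),"tip",proj(P,[*(m+.046*np.array([np.cos(b),np.sin(b)])),.058]),read_time_s(),read_qpos().round(2))
E
```

```text
knob_grip [320. 142.] 0.92 [ 0.5829 -0.2189  0.079 ]
meter [319. 136.] 0.76 [ 0.5842 -0.2183  0.    ]
predicted top [317.32884571 144.79224207] tip [317.41901866  94.36411291] 20.275 [-0.38  0.41  0.92  1.81 -0.37  1.09 -0.42]
```

View pics/w5c.png

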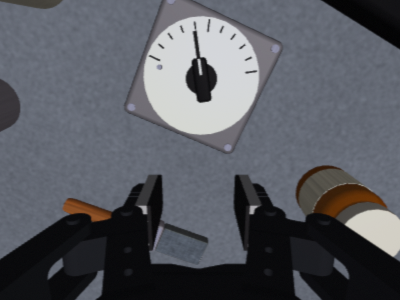

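The meter view shows the knob axis at about full-image px (321,140), the pointer tip at (315,90) and the stop pin at (280,127). I'll compute the angles, grip and turn.

```bash
python3 - <<'E'
from h import *
import json; P={k:np.array(v) for k,v in json.load(open("P5.json")).items()}
k=np.array([.5825,-.2187])
t=ray("wrist",(315,90),.058,P)[:2]; s=ray("wrist",(280,127),.06,P)[:2]
ang=lambda v:np.arctan2(v[1],v[0])
b=ang(t-k); z0=ang(s-k); print("ptr",np.degrees(b),np.linalg.norm(t-k),"pin",np.degrees(z0),np.linalg.norm(s-k))
z0=np.radians(92.4) if abs(np.degrees(z0)-92.4)>12 else z0
Q=lambda bb:quat(bb-np.pi/2)
movel([*k,.16],Q(b),speed=.2); movel([*k,.083],speed=.1); print(read_ft_force().round(1))
move_gripper(0,30); print("gap",read_finger_gap(),read_ft_force().round(1))
T0=np.array(read_ft_torque())
n=14
# pin/pointer contact is slightly before the pin's centre; push on a little until torque rises
for a in np.r_[np.linspace(b,z0,n)[1:],z0+.05,z0+.1,z0+.15]:
    movel([*k,.083],Q(a),speed=.1)
    dT=np.array(read_ft_torque())-T0; f=read_ft_force(); print(np.degrees(a).round(1),dT.round(2),f.round(1))
    if abs(dT[2])>.5: break
print(read_time_s(),read_finger_gap(),read_tcp_rot(),read_eef_pos(),read_qpos().round(2))
E
```

```text
ptr 32.9204733274206 0.04826336999220451 pin 99.05394800138139 0.041283715596182026
[0.5 0.  0.6]
gap 0.013387484780584142 [ 1.  -1.2  1.1]
38.0 [-0.22 -0.15  0.04] [ 2.1 -1.2  3.3]
43.1 [-0.3  -0.28  0.03] [ 2.5 -2.9  4.6]
48.2 [-0.49 -0.47  0.03] [ 3.3 -3.2  5.1]
53.3 [-0.49 -0.49  0.05] [ 3.7 -3.6  5.1]
58.4 [-0.59 -0.52  0.01] [ 3.8 -3.8  5.1]
63.4 [-0.58 -0.56  0.06] [ 4.6 -3.7  5.3]
68.5 [-0.64 -0.59 -0.02] [ 3.8 -4.1  6.1]
73.6 [-0.64 -0.65  0.01] [ 4.3 -4.2  4.7]
78.7 [-0.66 -0.69  0.08] [ 4.8 -3.6  4.1]
83.8 [-0.66 -0.77  0.07] [ 4.  -4.3  3.9]
88.9 [-0.76 -0.8   0.03] [ 4.8 -4.7  4.1]
94.0 [-0.65 -0.79  0.02] [ 4.6 -3.7  3.7]
99.1 [-0.75 -0.84 -0.99] [ 6.1 -4.7  3.8]
25.3333 0.013244180569786743 [0.6529739  0.75737352 0.00129205 0.00296067] [ 0.5847952  -0.22046984  0.08417311] [-0.08  0.56  0.48  1.8  -0.33  0.85  0.7 ]
```

The torque jumped at about 98°, so the knob is at the stop. I'll release, lift straight up and check.

```bash
python3 - <<'E'
from h import *
q=read_tcp_rot(); 
move_gripper(.04)
e=np.array(read_eef_pos()); movel([*e[:2],.16],speed=.15)
k=np.array([.5825,-.2187]); b=np.radians(98)
p=k-.05*np.array([np.cos(b),np.sin(b)]); movel([*p,.22],quat(b-np.pi/2),speed=.2)
P,im=snap("wrist","w6"); a=cv2.cvtColor(im,cv2.COLOR_RGB2BGR)[60:260,200:440]
P2,t=snap("top","top6"); t=cv2.cvtColor(t,cv2.COLOR_RGB2BGR)[110:290,100:540]
cv2.imwrite("pics/both.png",np.vstack([cv2.resize(cv2.copyMakeBorder(a,0,0,0,0,0),(360,300)),cv2.resize(t,(720,295))[:,:360],cv2.resize(t,(720,295))[:,360:]][:1]))
canvas=np.zeros((600,800,3),np.uint8); canvas[:300,:360]=cv2.resize(a,(360,300)); canvas[300:595,:720]=cv2.resize(t,(720,295)); cv2.imwrite("pics/both.png",canvas)
for n in ["paper_cup","shaker","spoon","syrup_jar","tea_can","brush"]:
    print(n,[(np.round(d["at"]).tolist(),round(d["confidence"],2)) for d in tip_of("top",n)][:1])
print(read_time_s(),read_ft_force())
E
```

```text
paper_cup [([349.0, 159.0], 0.91)]
shaker [([351.0, 208.0], 0.89)]
spoon [([270.0, 236.0], 0.81)]
syrup_jar []
tea_can [([218.0, 193.0], 0.65)]
brush []
27.325 [-0.31271797 -0.0652042  -0.66179874]
```

View pics/both.png

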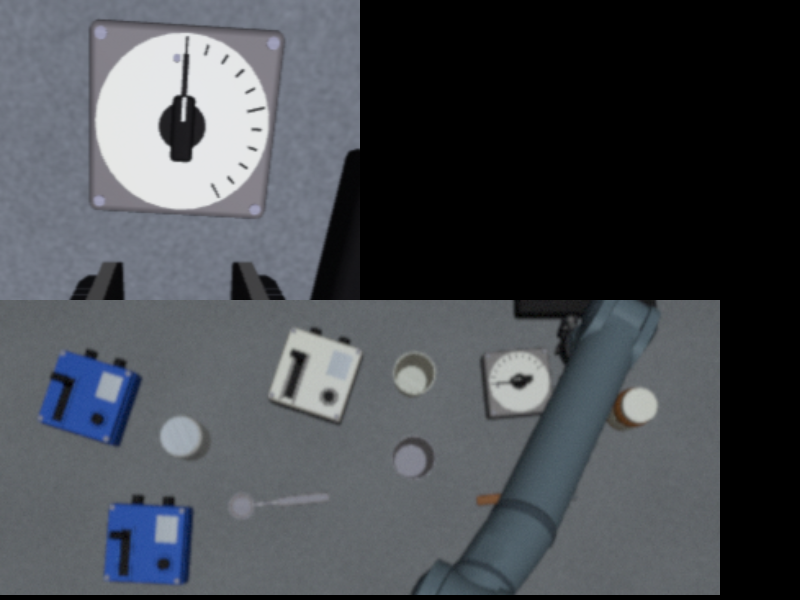

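The pointer lies against the pin: in the wrist inset it is at (185,58) and the pin at (177,58), and it is parallel to the meter's own y within about 1°. The lever is still up and the bystanders are unmoved. Handing in.

```bash
python3 -c "
from h import *
print(sign_off(),read_time_s())"
```

```text
the job is handed in; nothing more can be done
the job is handed in; nothing more can be done
```

The safety-switch test is done and the job was handed in at about 27 s on the robot's clock, well under the 61 s limit.

- **Test button:** the first press, about 3.5 mm, was too shallow and the lever did not drop. The second, about 7 mm, dropped it, and the wrist camera confirmed this.
- **Lever:** I pushed it up along its arc with the closed fingers until it latched. After I let go, the bar was within about 1 mm of its latched place and the button was out. The last top view still showed the lever up.
- **Leakage meter:** I gripped the knob and turned it anticlockwise until the torque jumped to about 1 Nm at the stop. The wrist view showed the pointer against the pin, within about 1° of the zero direction.
- **Other things on the counter:** the cup, shaker, spoon and tea can were found within about 3 px of where they started (roughly 10 mm). The network did not report the jar and brush at the end, with the arm over that side. Both are partly visible in the last picture and look unmoved.
- **Gripper:** it was clear of everything, with its TCP at 0.22 m, when I handed in.

The coarse top-view position of the switch was about 5 mm off from the wrist-camera one. I used the wrist-camera position.

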